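Free the jammed coin tray and shut the cash box

TASK

The coin tray is jammed askew in the open cash box: it rides on a tablet carton and its corners catch under the in-turned rims. Level it inside the box to free its corners, then lift it out, keep it level so that no coins spill, and set it down flat, without dropping it, in the middle of the ribbed counting mat. Then shut the cash box lid fully, with the carton left inside, and leave the other things on the desk where they stand.

Things in the scene. Friction and masses are not known exactly. Their poses are not given: they have to be found in the camera images.
- cash_box: Red steel cash box, open on top, fixed to the desk. Outside 156 (x) x 122 (y) x 96 (z) mm, walls 4 mm, floor 3 mm thick; inside 148 x 114 mm. Origin: centre of its underside, on the desk; z up. The lid is hinged along its long -y side.
- box_mouth (a point): Centre of the cash box's mouth, 96 mm above the desk, axes as the box's. At the two short ends (-x and +x) the rim is turned in by 5.5 mm, as a lip from 92 to 96 mm height, so the mouth is 137 (x) x 114 (y) mm.
- coin_tray: Grey coin tray with coins fixed in it, 130 (x) x 104 (y) x 58 (z) mm, 0.35 to 0.55 kg, heavier towards -x. Origin: centre of its underside; z its own up. It starts tilted about 23 degrees, its -x side down on the floor at the box's -x end, its +x side up on the carton; tilted so it is 142 mm long and cannot pass the mouth. Level, with its underside 27 to 32 mm above the desk, it is clear of carton and rims.
- tray_grip (a point): Where to grasp the tray, 66 mm above the centre of its underside, axes as the tray's: the middle of a grip plate across the tray's middle, 10 mm thick in x, 56 mm wide in y, its top 14 mm above this point. Grasp across the 10 mm, fingers on its -x and +x faces, pointing along the tray's -z; there is room for 50 mm on either side in x and for fingers to reach 22 mm below this point.
- tablet_carton: White tablet carton, 50 (x) x 85 (y) x 22 (z) mm, about 0.05 kg, lying flat on the box floor under the raised side of the tray. Origin: centre of its underside.
- count_mat: Black ribbed rubber counting mat lying fixed on the desk, 150 (x) x 180 (y) mm, 8 mm thick. Origin: centre of its underside; z up.
- cash_lid (a joint): Angle of the cash box's lid, rad: 0 is fully shut, 1.57 upright, up to 2.0 leaning outwards, away from the mouth. The hinge is stiff: the lid stays where it is left and takes 1 to 4 N at its free edge to move. It starts leaning outwards.
- lid_hinge (a point): Middle of the lid's hinge axis (fixed), 63 mm to the box's -y side, 96 mm above the desk. Axes are the box's: the hinge runs along x; the shut lid reaches from here to +y. The lid is 164 mm along the hinge and 127.5 mm from hinge to free edge; shut, its outer face lies 4 mm above the axis, a thin wire handle in its middle 5 mm higher; a 14 mm skirt hangs round its other three edges.
- lid_edge (a point): Middle of the free edge of the lid, 127.5 mm from the hinge axis; it moves with the lid.
- dropper_bottle: Brown dropper bottle, 34 mm across, 102 mm tall, standing loose; a bystander. Origin: centre of its underside.
- stapler: Blue stapler, 132 x 32 x 51 mm, standing loose between the cash box and the printer; a bystander. Origin: centre of its underside; x along its length.
- vial: White injection vial with a red cap, 24 mm across, 56 mm tall, standing loose beyond the cash box; a bystander. Origin: centre of its underside.

How it is judged:
By the outcome, as a careful person would: the job done as asked, in the order asked, and still so for the second after the job is handed in, with the robot touching nothing.
It also fails if it takes over 61 s, if anything falls off the work surface, if the arm or the gripper's body presses on something with over 40 N, if the wrist force passes 120 N, or if a joint passes its speed limit or range.

ROBOT

A 6-joint arm with a two-finger parallel gripper is mounted at the origin on the work surface; the furniture and walls round the work are solid. World frame = base frame: x ahead of the robot, y to its left, z up, the work surface at z = 0. Lengths are in mm, angles in degrees, forces in N, time in s.
With the tool pointing down it reaches from about 350 to 850 mm from the base axis. Payload 8.1 kg.
Tool frame: the origin (TCP) lies between the finger pads; the fingertips stand 25 mm ahead of it and the grasp point (between the pads) lies 6 mm ahead of it (manip.nose_length is the distance from the TCP to the fingertips, in mm); z points along the fingers, y is the line along which they close (so a half turn about z gives the same grasp; the last joint's range is limited). The gripper opens to 85 mm and grips with 20 to 120 N. Pads are 22 mm wide; open, the fingers measure 114 mm over their backs; the gripper's body (76 mm by 85 mm) begins 54 mm behind the grasp point. The pads swing forward as they close: fully open they stand 13 mm farther back than shut.
Start: joints at [61.57, 7.471, 85.268, -0, 87.261, -4.893], TCP at [239.585, 550.095, 256.292] pointing down, gripper open.
Joint ranges: [-169.43, 169.43], [-51.17, 129.36], [1.28, 143.12], [-76.62, 256.62], [0, 156.53], [-152.29, 152.29]. Speed limits (degrees/s): [136.94, 136.94, 159.86, 180, 180, 180].

INTERFACE

Orientations are given as a 3x3 rotation matrix whose columns are the frame's x, y, z axes.
In Python, from workcell import manip, get_image, workorder gives the robot as it stands. The module is installed in compiled form; this text tells all that it offers.
- The arm moves only by the tool arm_command, never from a script. Its argument "targets" is text: rows parted by semicolons, each of 7 numbers parted by spaces: the shift along the world's x, y, z in mm, then the turn, a rotation vector about the world's x, y, z in rad, then the closure, from 0 (fully open) to 1 (shut). A call has 1 to 12 rows; each row is the pose to reach, as a shift and turn from the pose commanded when the call began; what a row does not reach only later rows make up. A row lasts 1/12 s, in which the tool goes at most 41.7 mm and 7.16 degrees, less where a joint would pass 70% of its speed; a pose out of reach is approached as far as the arm can. A call with a gripper value outside its range is refused whole. The fingers move at their own pace and stop on an object; "squeeze" is the grip in N (left out, the last holds). Time passes only in rows, so rows that repeat a pose let the fingers close. It gives the time, the measured TCP pose, the force, the opening and the grip force at its end, in the units of the state.
- manip.get_obs(): the state, without advancing time (a new reading comes with each control period).
- get_image(name): name is "scene" or "top" or "wrist"; returns a dict with "pixels" (480x640x3 uint8, red, green, blue), "depth" (480x640 float32, mm along the optical axis (not along the pixel's ray), 0 where there is no reading), "fx", "fy", "cx", "cy" (pixels), "world_to_cam" (4x4, takes a point from world to camera coordinates); the wrist camera has in their place "mount" (4x4, takes a point from camera to tool coordinates, whose origin is the TCP and whose axes are the flange's). Camera axes: x right, y up, looking along -z (the intrinsics and any distortion apply to the point x, -y, -z); pixel columns grow to the right and rows downward; lengths in mm; the calibration is good to about 2 mm. The wrist camera is an equidistant fisheye: a pixel r from the principal point sees the ray r / f radians off the axis. A picture is of the moment at which its call begins: read the wrist's pose just before it.
- workorder.close_job(): hands the job in; it is judged then, once.
The state is a dict: "time": time; "joint_positions": joint angles; "qvel": joint speeds; "effort": joint torques, N m; "ee_pos": TCP position; "ee_rot": TCP orientation; "force": force on the tool from outside, world axes, zero at the start; "torque": the same for the moment, N m; "gripper_width": finger opening in mm; "grasp_force": force on a finger pad.
Only numpy, scipy, OpenCV 4.12 (cv2) and the standard library are available. Lean on these libraries where they do the work, as an engineer would, in place of code of your own. Each camera call takes 0.05 s, during which the arm holds its last target. There are 200 camera calls.

## Working session

There is one attempt and no reset: what is moved stays moved. The work goes in short steps, Python scripts to look and compute and a tool call to move; the robot and the scene stay as the last step left them, time stands still between calls to the robot, and variables do not carry over. Pictures are saved under pics/ and viewed, at most 10 in all, crops included, and the job is handed in when it is done.

Besides the shell and the picture viewer there is one more tool, called after "Request:" as name(argument=value, ...), one argument or row to a line, values as JSON. arm_command: Moves the arm, as the interface text tells. Its arguments: {"type":"object","properties":{"targets":{"type":"string"},"squeeze":{"type":"number"}},"required":["targets"]}

```bash
mkdir -p pics; python3 - <<'E'
from workcell import manip,get_image
import cv2,numpy as np,pickle
o=manip.get_obs();print({k:np.round(o[k],2).tolist() for k in('time','ee_pos','ee_rot','force','gripper_width')})
d={}
for n in('scene','top'):
    im=get_image(n);d[n]=im
    cv2.imwrite(f'pics/{n}0.png',im['pixels'][...,::-1]);print(n,im['fx'],im['cx'],im['cy'],np.round(im['world_to_cam'],3).tolist(),[k for k in im])
pickle.dump(d,open('d0.pkl','wb'))
E
```

```text
{'time': 0.0, 'ee_pos': [239.32, 549.64, 255.21], 'ee_rot': [[-0.92, 0.4, -0.0], [0.4, 0.92, -0.0], [0.0, -0.0, -1.0]], 'force': [0.19, -0.73, -1.36], 'gripper_width': 85.71}
scene 569.3329947272562 332.12356757606966 230.99755727525488 [[0.528, -0.849, 0.017, -236.693], [0.61, 0.393, 0.688, -425.894], [-0.591, -0.353, 0.725, -924.39], [0.0, 0.0, 0.0, 1.0]] ['pixels', 'depth', 'fx', 'fy', 'cx', 'cy', 'world_to_cam']
top 589.8180261158794 322.89923402202606 241.50141874486096 [[0.026, -1.0, -0.0, 71.763], [0.979, 0.026, 0.203, -550.577], [-0.203, -0.006, 0.979, -1186.02], [0.0, 0.0, 0.0, 1.0]] ['pixels', 'depth', 'fx', 'fy', 'cx', 'cy', 'world_to_cam']
```

View pics/scene0.png

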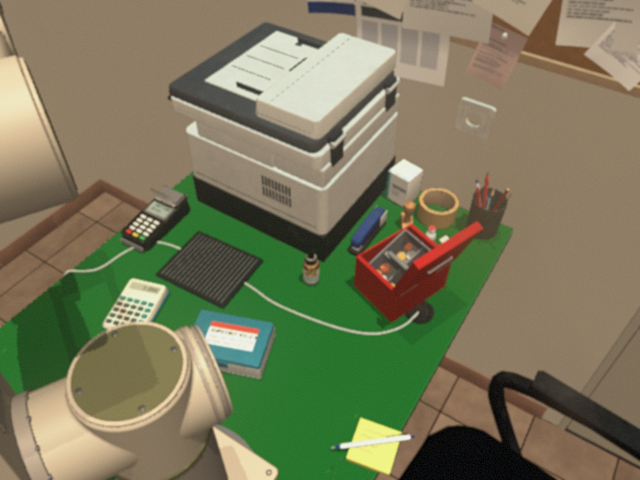

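View pics/top0.png

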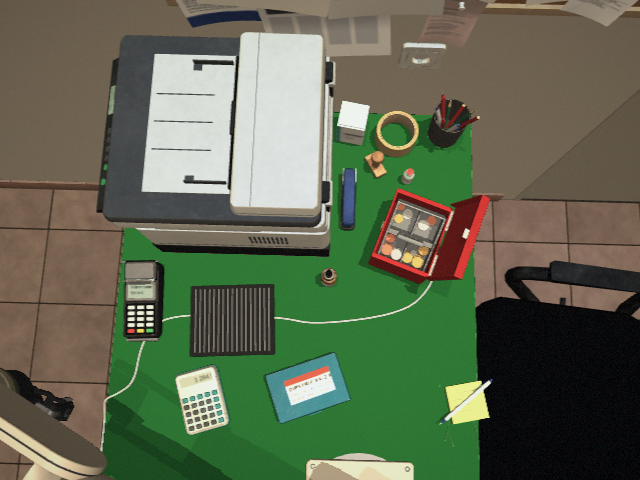

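The scene view shows the red box at (405,265), the mat at (210,267) and the bottle at (311,268). In the top view the box is at (410,235) with its lid open to the right (470,235). The mat is at (232,320), the bottle at (329,277), the stapler at (348,198) and the vial at (408,176).

```bash
cat > h.py <<'E'
import numpy as np,cv2
def cloud(im):
    v,u=np.mgrid[0:480,0:640];d=im['depth'].astype(float)
    P=np.stack([(u-im['cx'])/im['fx']*d,-(v-im['cy'])/im['fy']*d,-d],-1)
    T=np.linalg.inv(im['world_to_cam']);W=P@T[:3,:3].T+T[:3,3];W[d<=0]=np.nan;return W
def ray(im,u,v,z):
    T=np.linalg.inv(im['world_to_cam']);r=T[:3,:3]@np.array([(u-im['cx'])/im['fx'],-(v-im['cy'])/im['fy'],-1])
    c=T[:3,3];return c+r*(z-c[2])/r[2]
def rect(p):
    (c,s,a)=cv2.minAreaRect(p.astype(np.float32));return np.round(c,1),np.round(s,1),round(a,1)
E
python3 - <<'E'
import pickle;from h import *
d=pickle.load(open('d0.pkl','rb'))
for n in d:
    im=d[n];W=cloud(im);hsv=cv2.cvtColor(im['pixels'],cv2.COLOR_RGB2HSV);h,s,v=hsv[...,0].astype(int),hsv[...,1],hsv[...,2]
    red=((h<8)|(h>172))&(s>150)&(v>70)
    reg=(W[...,0]>450)&(W[...,0]<900)&(W[...,1]<50)&(W[...,1]>-400)
    m=red&reg
    R=W[m];print(n,'red n',len(R),'z hist',np.histogram(R[:,2],bins=range(0,260,20))[0])
    b=R[(R[:,2]>90)&(R[:,2]<101)];print('rim',rect(b[:,:2]),len(b))
    hi=R[R[:,2]>110]
    if len(hi)>30:
        c=hi.mean(0);w=np.linalg.svd(hi-c)[2][2];print('lid c',c.round(),'n',w.round(3),'top z',np.percentile(hi[:,2],[50,95,99]).round(), hi[hi[:,2]>np.percentile(hi[:,2],95)].mean(0).round())
    # mat
    dark=(v<75)&(s<110)&(W[...,2]>-3)&(W[...,2]<20)&(W[...,0]<750)&(W[...,1]>0)
    k,l,st,ce=cv2.connectedComponentsWithStats(cv2.morphologyEx(dark.astype(np.uint8),cv2.MORPH_CLOSE,np.ones((7,7))))
    i=1+np.argmax(st[1:,4]);vv,uu=np.nonzero(l==i);pts=np.array([ray(im,a,b,8)[:2] for a,b in zip(uu,vv)]);print('mat',st[i],rect(pts))
    # gray tall inside the box
    if n=='top':
        g=(W[...,0]>600)&(W[...,0]<850)&(W[...,1]<-20)&(W[...,1]>-220)&~red
        for lo in range(60,140,10):
            q=W[g&(W[...,2]>lo)&(W[...,2]<lo+10)];print(lo,len(q),q.mean(0).round() if len(q) else '')
    for nm,(u0,v0,u1,v1) in ({'bottle':(316,262,342,292),'stap':(338,162,358,234),'vial':(398,164,418,188)} if n=='top' else {}).items():
        q=W[v0:v1,u0:u1].reshape(-1,3);q=q[q[:,2]>12];print(nm,np.median(q,0).round(),q.max(0).round(),q.min(0).round())
im=d['top'];cv2.imwrite('pics/c.png',np.hstack([cv2.resize(im['pixels'][180:290,360:500],None,fx=3.5,fy=3.5,interpolation=2)[:,:400,::-1],cv2.resize(d['scene']['pixels'][215:325,345:485],None,fx=3.5,fy=3.5,interpolation=2)[:,:400,::-1]]))
E
```

```text
scene red n 4512 z hist [392 516 556 644 835 130 116 105 137 169 625 286]
rim (array([ 661. , -135.7]), array([129.4, 365.3]), 69.3) 528
lid c [ 518. -174.  194.] n [-0.183 -0.888 -0.423] top z [215. 222. 223.] [ 534. -183.  223.]
mat [ 157  232  106   76 4357] (array([383.3, 274.5]), array([150.3, 179.9]), 3.3)
top red n 4400 z hist [201 137 257 283 882 394 423 431 408 154 594 207]
rim (array([ 668.2, -135.7]), array([127.9, 378.3]), 70.1) 807
lid c [ 547. -177.  172.] n [-0.206 -0.932 -0.297] top z [167. 221. 223.] [ 528. -179.  222.]
mat [ 190  284   85   73 5909] (array([383.8, 275.8]), array([149.3, 178.9]), 3.1)
60 194 [ 757. -125.   66.]
70 200 [ 758. -138.   75.]
80 157 [ 762. -160.   85.]
90 232 [ 751. -159.   95.]
100 147 [ 663. -122.  105.]
110 39 [ 794. -174.  114.]
120 41 [ 803. -169.  125.]
130 22 [ 789. -171.  134.]
bottle [471.  74.  64.] [492.  90. 105.] [459.  59.  16.]
stap [653.  35.  46.] [719.  49.  58.] [589.  20.  12.]
vial [704. -94.  39.] [718. -84.  62.] [ 696. -108.   12.]
```

View pics/c.png

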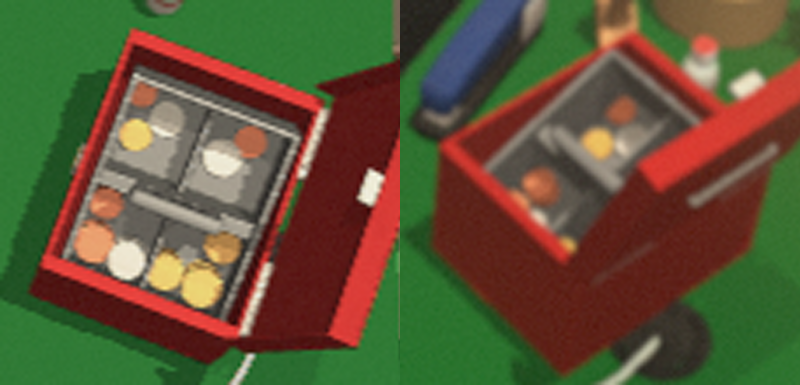

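The left crop shows the box rim with corners near (133,32), (325,103), (45,262) and (237,336). The grip plate's ridge runs (133,195)–(215,225), across the tray. The coin-heavy end (-x) is nearest the robot. Next I'll measure the box and the plate more finely.

```bash
python3 - <<'E'
import pickle;from h import *
d=pickle.load(open('d0.pkl','rb'))
im=d['top']
C=[ray(im,360+a/3.5,180+b/3.5,96)[:2] for a,b in((45,262),(133,32),(325,103),(237,336))]
print(np.round(C,1)); C=np.array(C)
print('lens',[np.linalg.norm(C[i]-C[(i+1)%4]).round(1) for i in range(4)],'c',C.mean(0).round(1))
for n in d:
    im=d[n];W=cloud(im);hsv=cv2.cvtColor(im['pixels'],cv2.COLOR_RGB2HSV);h,s,v=hsv[...,0].astype(int),hsv[...,1],hsv[...,2]
    red=((h<8)|(h>172))&(s>150)&(v>60)
    c=C.mean(0);a=np.arctan2(*(C[1]-C[0]+C[2]-C[3])[::-1]);ex=np.array([np.cos(a),np.sin(a)]);ey=np.array([-ex[1],ex[0]])
    X=(W[...,:2]-c)@ex;Y=(W[...,:2]-c)@ey;Z=W[...,2]
    m=red&(abs(X)<90)&(Y>-58)&(Y<75)&(Z>91)&(Z<101)
    p=W[m][:,:2];print(n,'ang',np.degrees(a).round(2),'rim',m.sum(),rect(p),'z',np.median(Z[m]).round(1))
    print(' X pct',np.percentile(X[m],[1,99]).round(1),'Y max',np.percentile(Y[m],99).round(1))
    # wall plumb: outer edge lines
    g=(~red)&(abs(X)<60)&(abs(Y)<45)&(Z>97)&(Z<112)&(s<90)
    q=np.c_[X[g],Y[g],Z[g]];print(' plate',g.sum(),q.mean(0).round(1),np.percentile(q,[3,97],axis=0).round(1).tolist())
    pl=(abs(X)<40)&(abs(Y)<26)&(Z>97)&(Z<112)&(s<90)
    print(' rect',rect(np.c_[X[pl],Y[pl]]))
    L=red&(abs(X)<90)&(Y<-60)&(Y>-160)&(Z>110); t=np.degrees(np.arctan2(Z[L]-96,Y[L]+63)); print(' lid ang',np.percentile(t,[10,50,90]).round(1),'maxZ',np.nanmax(Z[L]).round(),'minY',np.nanmin(Y[L]).round())
E
```

```text
[[ 515.3  -16. ]
 [ 655.4  -66.9]
 [ 614.9 -180. ]
 [ 474.9 -126.8]]
lens [np.float64(149.1), np.float64(120.1), np.float64(149.7), np.float64(118.0)] c [565.1 -97.4]
scene ang -20.38 rim 458 (array([567.6, -93.7]), array([120.5, 157.8]), 70.7) z 95.8
 X pct [-76.9  77.9] Y max 61.9
 plate 190 [  8.9   4.6 103.5] [[-22.1, -24.4, 97.9], [50.8, 38.8, 109.4]]
 rect (array([-18. ,   0.5]), array([49.9, 10.9]), 88.3)
 lid ang [101.2 106.3 109.5] maxZ 225.0 minY -104.0
top ang -20.38 rim 737 (array([565.8, -95. ]), array([120.8, 157.2]), 69.5) z 95.1
 X pct [-78.5  77.4] Y max 62.5
 plate 243 [ 10.2   0.6 103.2] [[-23.8, -38.6, 97.8], [50.6, 38.3, 109.3]]
 rect (array([-19.1,  -0.3]), array([51.4, 11.1]), 89.8)
 lid ang [101.2 106.3 108. ] maxZ 225.0 minY -104.0
```

```bash
cat >> h.py <<'E'
from scipy.spatial.transform import Rotation as Ro
A=np.radians(-20.);C0=np.array([567,-94.5,0]);EX=np.array([np.cos(A),np.sin(A),0]);EY=np.array([-EX[1],EX[0],0]);EZ=np.array([0,0,1.])
def tool(yaw,tilt): # tray tilt deg (+x up); tool y = tray x
    e=np.array([np.cos(np.radians(yaw)),np.sin(np.radians(yaw)),0]);t=np.radians(tilt)
    tx=np.cos(t)*e+np.sin(t)*EZ;tz=-np.sin(t)*e+np.cos(t)*EZ
    return np.c_[np.cross(tx,-tz),tx,-tz],tz
def box(x,y,z): return C0+x*EX+y*EY+z*EZ
def row(p0,R0,p1,R1): return np.round(p1-p0,1),np.round(Ro.from_matrix(R1@R0.T).as_rotvec(),4)
E
python3 - <<'E'
from h import *;from workcell import manip
o=manip.get_obs();p0=np.array([239.585,550.095,256.292]);R0=np.array(o['ee_rot']);print(R0.round(4))
y=np.degrees(np.arctan2(R0[1,1],R0[0,1]));print('yaw',y)
R0,_=tool(y,0)
R1,tz=tool(-20,0);Rt,tz=tool(-20,23)
print(row(p0,R0,p0,R1)); g=box(-17.3,0,89.1)
for h in (120,8): print('from call1 end (400,100,300 level)',row(np.array([400,100,300.]),R1,g+h*tz,Rt),g+h*tz)
E
```

```text
[[-9.168e-01  3.994e-01 -8.000e-04]
 [ 3.994e-01  9.168e-01 -1.500e-03]
 [ 2.000e-04 -1.700e-03 -1.000e+00]]
yaw 66.4623589501335
(array([0., 0., 0.]), array([ 0.    ,  0.    , -1.5091]))
from call1 end (400,100,300 level) (array([ 106.7, -172.5, -100.4]), array([-0.1373, -0.3772,  0.    ])) [506.68325868 -72.54650153 199.56058241]
from call1 end (400,100,300 level) (array([ 147.8, -187.5, -203.5]), array([-0.1373, -0.3772,  0.    ])) [547.8059804  -87.51394819  96.46403883]
```

Request:
arm_command(
  targets="80 -225 43.7 0 0 -0.75 0.4;80 -225 43.7 0 0 -0.75 0.4;80 -225 43.7 0 0 -0.75 0.4;80 -225 43.7 0 0 -0.75 0.4;80 -225 43.7 0 0 -0.75 0.4;160.4 -450.1 43.7 0 0 -1.5091 0.4;160.4 -450.1 43.7 0 0 -1.5091 0.4;160.4 -450.1 43.7 0 0 -1.5091 0.4;160.4 -450.1 43.7 0 0 -1.5091 0.4;160.4 -450.1 43.7 0 0 -1.5091 0.4;160.4 -450.1 43.7 0 0 -1.5091 0.4;160.4 -450.1 43.7 0 0 -1.5091 0.4",
  squeeze=60,
)

```text
time: 1.1
ee_pos: [400.5, 96.4, 299.9]
ee_rot: [[0.341, 0.94, 0.0], [0.94, -0.341, -0.001], [-0.001, 0.001, -1.0]]
force: [0.6, 0.4, 0.2]
gripper_width: 51.1
grasp_force: 0.0
```

Request:
arm_command(
  targets="106.7 -172.5 -60 -0.1373 -0.3772 0 0.4;106.7 -172.5 -60 -0.1373 -0.3772 0 0.4;106.7 -172.5 -60 -0.1373 -0.3772 0 0.4;106.7 -172.5 -60 -0.1373 -0.3772 0 0.4;106.7 -172.5 -60 -0.1373 -0.3772 0 0.4;106.7 -172.5 -60 -0.1373 -0.3772 0 0.4;106.7 -172.5 -100.4 -0.1373 -0.3772 0 0.4;106.7 -172.5 -100.4 -0.1373 -0.3772 0 0.4;106.7 -172.5 -100.4 -0.1373 -0.3772 0 0.4;106.7 -172.5 -100.4 -0.1373 -0.3772 0 0.4",
)

```text
time: 1.93
ee_pos: [506.9, -72.2, 200.7]
ee_rot: [[0.334, 0.868, 0.368], [0.943, -0.306, -0.133], [-0.003, 0.391, -0.92]]
force: [-0.2, 0.1, 0.8]
gripper_width: 51.6
grasp_force: 0.0
```

```bash
python3 - <<'E'
from h import *;from workcell import manip,get_image;import pickle
o=manip.get_obs();w=get_image('wrist');pickle.dump((o,w),open('w1.pkl','wb'))
cv2.imwrite('pics/w1.png',w['pixels'][...,::-1]);print(o['ee_pos'],w['fx'],w['cx'],w['cy'],np.round(w['mount'],3).tolist())
# project predicted points
T=np.eye(4);T[:3,:3]=o['ee_rot'];T[:3,3]=o['ee_pos'];M=np.linalg.inv(T@w['mount'])
_,tz=tool(-20,23);tx=np.cos(np.radians(23))*EX+np.sin(np.radians(23))*EZ
def pr(P):
    c=M[:3,:3]@P+M[:3,3];d=np.array([c[0],-c[1],-c[2]]);r=np.hypot(d[0],d[1]);f=w['fx']*np.arctan2(r,d[2])/r;return (w['cx']+f*d[0],w['cy']+f*d[1])
g=box(-17.3,0,89.1)
for n,P in dict(pt=[g+14*tz+sx*5*tx+sy*28*EY for sx in(-1,1) for sy in(-1,1)],rim=[box(x*78,y*61,96) for x in(-1,1) for y in(-1,1)]).items(): print(n,np.round([pr(p) for p in P],1).tolist())
E
```

```text
[506.9285881  -72.20645922 200.72425158] 371.64829954431775 318.337242455441 240.11246430394516 [[0.0, 0.957, 0.289, 73.348], [1.0, 0.0, -0.001, 1.099], [-0.001, 0.289, -0.957, -117.124], [0.0, 0.0, 0.0, 1.0]]
pt [[307.5, 289.6], [307.6, 206.1], [322.6, 289.7], [323.8, 206.2]]
rim [[235.1, 342.6], [222.5, 155.1], [424.3, 303.0], [438.1, 153.2]]
```

View pics/w1.png

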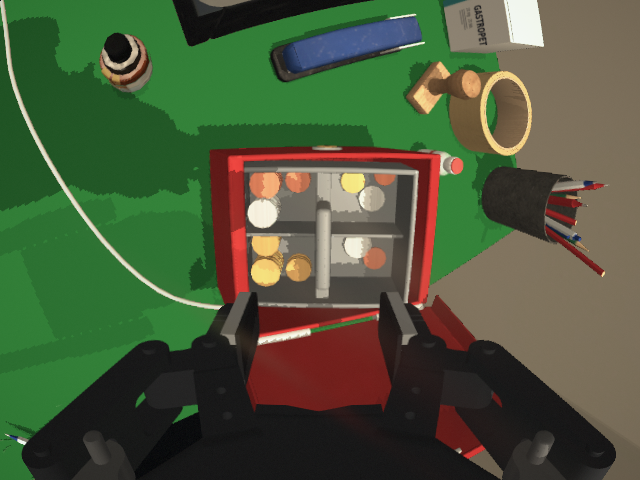

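The wrist view shows the rim where predicted, with corners near (228,156) and (438,153). The plate's top appears at columns 316–330, rows 202–297, which is about 7 px further toward +x than predicted. I'll check with the wrist depth.

```bash
cat >> h.py <<'E'
def wcloud(o,w):
    v,u=np.mgrid[0:480,0:640];x=u-w['cx'];y=v-w['cy'];r=np.hypot(x,y)+1e-9;th=r/w['fx'];d=w['depth'].astype(float)
    t=np.tan(th)*d;P=np.stack([x/r*t,-y/r*t,-d,np.ones_like(d)],-1)
    T=np.eye(4);T[:3,:3]=o['ee_rot'];T[:3,3]=o['ee_pos'];W=(P@(T@w['mount']).T)[...,:3];W[(d<=0)|(th>1.3)]=np.nan;return W
def tobox(W): D=W-C0;return np.stack([D@EX,D@EY,D[...,2]],-1)
E
python3 - <<'E'
from h import *;import pickle
o,w=pickle.load(open('w1.pkl','rb'));B=tobox(wcloud(o,w))
hsv=cv2.cvtColor(w['pixels'],cv2.COLOR_RGB2HSV)
for v in(208,225,250,275,292): print(v,[B[v,u].round(1).tolist() for u in(313,318,323,328,333)])
red=((hsv[...,0]<8)|(hsv[...,0]>172))&(hsv[...,1]>140)&(B[...,2]>91)&(B[...,2]<101)&(B[...,1]>-55)
p=B[red];p=p[(abs(p[:,0])<90)&(p[:,1]<75)];print('rim',rect(p[:,:2]),np.percentile(p,[1,99],axis=0).round(1).tolist(),len(p))
# tray side-wall top: gray rim on +x side: near (412,170..300) ; -x side (246,..)
for u,v in((412,180),(412,230),(408,290),(330,170),(380,171),(260,170),(280,302),(380,303),(340,233),(380,234),(270,235)): print((u,v),B[v,u].round(1).tolist(),w['pixels'][v,u])
m=np.zeros((480,640),bool);m[222:285,318:328]=1;q=B[m];q=q[np.isfinite(q[:,2])];print(np.median(q,0))
E
```

```text
208 [[5.2, 10.6, 29.6], [-19.2, 25.6, 97.2], [-17.2, 26.2, 100.6], [-13.9, 25.9, 100.7], [20.1, 10.9, 36.9]]
225 [[-0.8, 0.1, 44.4], [-20.7, 15.6, 101.0], [-17.9, 15.7, 102.5], [-14.7, 15.5, 102.9], [14.1, 0.1, 50.1]]
250 [[5.3, -25.9, 30.0], [-20.2, -1.2, 100.3], [-17.5, -1.0, 102.1], [-14.3, -1.2, 102.7], [20.8, -25.6, 37.1]]
275 [[5.3, -48.9, 30.2], [-20.6, -18.0, 101.7], [-17.4, -18.1, 102.5], [-13.8, -18.7, 102.5], [21.6, -49.0, 36.5]]
292 [[-7.3, -49.9, 60.9], [-8.6, -44.1, 74.0], [-4.7, -44.6, 74.4], [-1.6, -44.1, 76.8], [7.5, -50.1, 66.6]]
rim (array([2.6, 3.1]), array([115.9, 156.4]), 89.9) [[-75.3, -50.9, 91.8], [79.5, 60.7, 97.4]] 4996
(412, 180) [47.4, 42.5, 105.1] [59 58 53]
(412, 230) [48.6, 7.3, 107.3] [190 182 165]
(408, 290) [50.0, -39.1, 107.4] [197 193 181]
(330, 170) [-5.7, 48.1, 85.2] [182 176 158]
(380, 171) [25.2, 48.2, 98.2] [190 183 166]
(260, 170) [-48.1, 47.8, 64.7] [121 117 106]
(280, 302) [-36.8, -50.4, 67.6] [79 76 69]
(380, 303) [-30.9, 4.8, 191.7] [27 23 21]
(340, 233) [10.1, -0.7, 70.8] [87 82 72]
(380, 234) [36.5, -0.4, 84.6] [128 122 110]
(270, 235) [-38.3, -2.3, 51.6] [156 150 136]
[-17.89538213  -2.98413499 102.25356624]
```

```bash
python3 - <<'E'
from h import *
R,tz=tool(-20,23);p0=box(-17.3,0,89.1)+120*tz
for h in(60,8): print(row(p0,R,box(-12.3,-.5,89.3)+h*tz,R)[0])
E
```

```text
[ 26.6 -10.2 -55. ]
[  45.7  -17.1 -102.9]
```

Request:
arm_command(
  targets="26.6 -10.2 -55 0 0 0 0.4;26.6 -10.2 -55 0 0 0 0.4;45.7 -17.1 -102.9 0 0 0 0.4;45.7 -17.1 -102.9 0 0 0 0.4;45.7 -17.1 -102.9 0 0 0 0.4;45.7 -17.1 -102.9 0 0 0 0.4;45.7 -17.1 -102.9 0 0 0 0.4",
)

```text
time: 2.57
ee_pos: [554.0, -89.4, 98.9]
ee_rot: [[0.333, 0.867, 0.37], [0.943, -0.305, -0.134], [-0.003, 0.393, -0.919]]
force: [-0.7, 0.8, 0.9]
gripper_width: 51.2
grasp_force: 0.0
```

Request:
arm_command(
  targets="0 0 0 0 0 0 1;0 0 0 0 0 0 1;0 0 0 0 0 0 1;0 0 0 0 0 0 1;0 0 0 0 0 0 1;0 0 0 0 0 0 1;0 0 0 0 0 0 1;0 0 0 0 0 0 1",
  squeeze=60,
)

```text
time: 3.23
ee_pos: [552.7, -89.6, 97.2]
ee_rot: [[0.334, 0.868, 0.368], [0.943, -0.306, -0.134], [-0.003, 0.391, -0.92]]
force: [-3.0, 1.2, 6.2]
gripper_width: 8.9
grasp_force: 60.9
```

```bash
python3 - <<'E'
from h import *
def tcp(x,y,z,t):
    R,tz=tool(-20,t);return box(x,y,z)+74*tz,R
b0=box(-12.3,-.5,89.3)-66*tool(-20,23)[1];print(tobox(b0))
p0,R0=tcp(*tobox(b0),23)
x0,_,z0=tobox(b0)
for i,t in enumerate([23,21,18,14,10,6,3,0]):
    f=(23-t)/23;p,R=tcp(x0+(1.8-x0)*f,-.5+.5*f,z0+2-f*.8 ,t);print(t,*row(p0,R0,p,R),p.round(1))
E
```

```text
[13.48825448 -0.5        28.54667967]
23 [0. 0. 2.] [0. 0. 0.] [552.3 -89.7  98.7]
21 [ 1.3 -0.4  2.9] [ 0.0119  0.0328 -0.    ] [553.6 -90.1  99.6]
18 [ 3.3 -1.1  4.1] [ 0.0298  0.082  -0.    ] [555.7 -90.8 100.8]
14 [ 6.1 -2.   5.4] [ 0.0537  0.1476 -0.    ] [558.5 -91.7 102. ]
10 [ 9.  -3.   6.3] [ 0.0776  0.2132 -0.    ] [561.3 -92.7 103. ]
6 [11.9 -3.9  6.9] [ 0.1015  0.2788 -0.    ] [564.2 -93.6 103.5]
3 [14.1 -4.7  7.1] [ 0.1194  0.328  -0.    ] [566.5 -94.4 103.7]
0 [16.4 -5.4  7.1] [ 0.1373  0.3772 -0.    ] [568.7 -95.1 103.7]
```

Request:
arm_command(
  targets="0 0 2 0 0 0 1;0 0 2 0 0 0 1;0 0 2 0 0 0 1;1.3 -0.4 2.9 0.0119 0.0328 0 1;3.3 -1.1 4.1 0.0298 0.082 0 1;6.1 -2 5.4 0.0537 0.1476 0 1;6.1 -2 5.4 0.0537 0.1476 0 1",
  squeeze=90,
)

```text
time: 3.82
ee_pos: [559.9, -92.3, 102.6]
ee_rot: [[0.334, 0.915, 0.226], [0.943, -0.324, -0.082], [-0.002, 0.24, -0.971]]
force: [1.5, -0.2, -3.4]
gripper_width: 8.6
grasp_force: 88.6
```

Request:
arm_command(
  targets="2.9 -1 0.9 0.0239 0.0656 0 1;5.8 -1.9 1.5 0.0478 0.1312 0 1;8 -2.7 1.7 0.0657 0.1804 0 1;10.3 -3.4 1.7 0.0836 0.2296 0 1;10.3 -3.4 1.7 0.0836 0.2296 0 1;10.3 -3.4 1.7 0.0836 0.2296 0 1;10.3 -3.4 1.7 0.0836 0.2296 0 1",
)

```text
time: 4.4
ee_pos: [568.2, -94.8, 102.9]
ee_rot: [[0.333, 0.943, 0.001], [0.943, -0.333, -0.001], [-0.0, 0.001, -1.0]]
force: [0.4, -0.0, -5.0]
gripper_width: 8.5
grasp_force: 88.7
```

```bash
python3 - <<'E'
from h import *;from workcell import manip,get_image;import pickle
o=manip.get_obs();w=get_image('wrist');t=get_image('top');s=get_image('scene');pickle.dump((o,w,t,s),open('w2.pkl','wb'))
cv2.imwrite('pics/w2.png',np.hstack([w['pixels'][80:400,130:530,::-1],cv2.resize(t['pixels'][180:290,370:475],(400,320),interpolation=2)[...,::-1]]));print(o['ee_pos'],o['force'],o['torque'])
B=tobox(wcloud(o,w))
hsv=cv2.cvtColor(w['pixels'],cv2.COLOR_RGB2HSV)
red=((hsv[...,0]<8)|(hsv[...,0]>172))&(hsv[...,1]>140)&(B[...,2]>91)&(B[...,2]<101)&(B[...,1]>-55)
p=B[red];p=p[(abs(p[:,0])<90)&(p[:,1]<75)];print('rim',rect(p[:,:2]),np.percentile(p,[1,99],axis=0).round(1).tolist(),len(p))
g=(~red)&(hsv[...,1]<90)&(B[...,2]>80)&(B[...,2]<91)&(abs(B[...,0])<72)&(abs(B[...,1])<56)
q=B[g];print('tray top',rect(q[:,:2]),np.percentile(q,[1,50,99],axis=0).round(1).tolist(),len(q))
for sx in(-1,1):
  k=q[(q[:,0]*sx>50)];print(sx,len(k),np.median(k,0).round(1),np.percentile(k[:,0],[2,98]).round(1))
E
```

```text
[568.1646256  -94.82499731 102.92620343] [ 0.40851387 -0.03119701 -5.00068263] [-0.05969126 -0.01359178 -0.03387525]
rim (array([ 2.9, 17.7]), array([156.4,  87.3]), 0.2) [[-74.2, -21.4, 92.1], [79.9, 60.8, 97.3]] 12681
tray top (array([ 2.3, -1. ]), array([130.6, 103.8]), 0.4) [[-62.0, -50.3, 80.2], [2.3, 39.2, 85.8], [66.6, 50.9, 90.0]] 9049
-1 2388 [-59.1  19.3  85.8] [-62.2 -51.8]
1 2472 [63.7 22.4 85.7] [51.6 66.8]
```

View pics/w2.png

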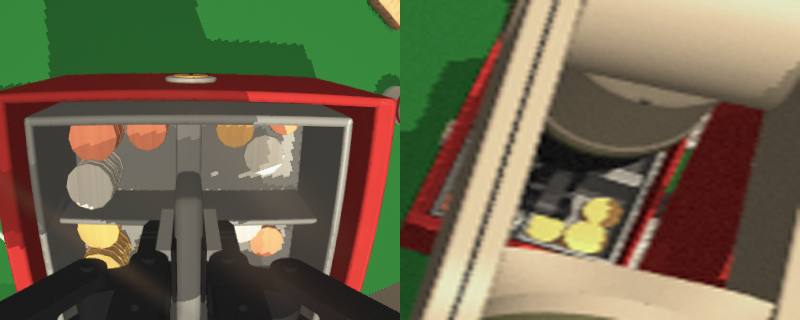

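The tray is level (top 85.7–85.8 mm at both ends), hanging free with 5 N on the wrist, and centred in the mouth to within 1 mm. The wrist picture shows even gaps to the rim on both sides. I'll lift it now.

Request:
arm_command(
  targets="0.8 0.8 0 0 0 0 1;0.8 0.8 5 0 0 0 1;0.8 0.8 12 0 0 0 1;0.8 0.8 20 0 0 0 1;0.8 0.8 28 0 0 0 1;0.8 0.8 36 0 0 0 1;0.8 0.8 44 0 0 0 1;0.8 0.8 52 0 0 0 1;0.8 0.8 60 0 0 0 1;0.8 0.8 70 0 0 0 1;0.8 0.8 80 0 0 0 1;0.8 0.8 90 0 0 0 1",
)

```text
time: 5.55
ee_pos: [569.6, -94.2, 194.9]
ee_rot: [[0.333, 0.943, 0.0], [0.943, -0.333, -0.0], [0.0, 0.0, -1.0]]
force: [0.1, 0.1, -4.5]
gripper_width: 8.6
grasp_force: 88.7
```

Request:
arm_command(
  targets="0 0 10 0 0 0 1;0 0 22 0 0 0 1;0 0 34 0 0 0 1;0 0 44 0 0 0 1;0 0 50 0 0 0 1;0 0 50 0 0 0 1",
)

```text
time: 6.05
ee_pos: [570.5, -94.5, 246.2]
ee_rot: [[0.333, 0.943, 0.003], [0.943, -0.333, -0.001], [0.0, 0.003, -1.0]]
force: [0.8, -0.7, -4.3]
gripper_width: 8.8
grasp_force: 88.8
```

Request:
arm_command(
  targets="-10 5 0 0 0 0 1;-30 14 0 0 0 0 1;-55 26 0 0 0 0 1;-80 38 0 0 0 0 1;-105 50 0 0 0 0.03 1;-130 64 0 0 0 0.07 1;-150 80 0 0 0 0.11 1;-163 100 0 0 0 0.16 1;-168 124 0 0 0 0.2 1;-170 149 0 0 0 0.24 1;-173 174 0 0 0 0.28 1;-175 199 0 0 0 0.32 1",
)

```text
time: 7.05
ee_pos: [393.9, 105.8, 243.4]
ee_rot: [[0.018, 1.0, -0.0], [1.0, -0.018, -0.0], [-0.0, -0.0, -1.0]]
force: [1.0, -0.0, -5.5]
gripper_width: 8.7
grasp_force: 88.8
```

Request:
arm_command(
  targets="-2 25 0 0 0 0.03 1;-4 50 0 0 0 0.06 1;-6 75 0 0 0 0.078 1;-8 100 0 0 0 0.078 1;-9 125 0 0 0 0.078 1;-10 145 0 0 0 0.078 1;-11 160 0 0 0 0.078 1;-11 168 0 0 0 0.078 1;-11 170.3 0 0 0 0.078 1;-11 170.3 0 0 0 0.078 1;-11 170.3 0 0 0 0.078 1",
)

```text
time: 7.97
ee_pos: [383.6, 274.4, 243.5]
ee_rot: [[-0.058, 0.998, -0.0], [0.998, 0.058, -0.001], [-0.001, -0.0, -1.0]]
force: [0.2, -0.6, -4.5]
gripper_width: 8.7
grasp_force: 88.8
```

```bash
python3 - <<'E'
from h import *;from workcell import manip,get_image;import pickle
o=manip.get_obs();w=get_image('wrist');t=get_image('top');pickle.dump((o,w,t),open('w3.pkl','wb'))
print(o['time'],o['ee_pos'].round(1),o['ee_rot'].round(3).tolist(),o['force'].round(1))
W=wcloud(o,w);hsv=cv2.cvtColor(w['pixels'],cv2.COLOR_RGB2HSV);v=hsv[...,2];s=hsv[...,1]
m=(W[...,2]>4)&(W[...,2]<13)&(W[...,0]<500)&(W[...,0]>270)&(W[...,1]>150)&(W[...,1]<400);print('mat vis',m.sum(),rect(W[m][:,:2]),np.percentile(W[m],[.5,50,99.5],axis=0).round(1).tolist())
im=t;W=cloud(t);hs=cv2.cvtColor(t['pixels'],cv2.COLOR_RGB2HSV)
q=W[(W[...,2]>212)&(W[...,2]<240)&(W[...,0]<480)&(W[...,0]>290)&(W[...,1]>190)&(W[...,1]<360)&(hs[...,1]<90)];print('tray',len(q),rect(q[:,:2]),np.median(q,0))
cv2.imwrite('pics/w3.png',np.hstack([w['pixels'][80:400,130:530,::-1],cv2.resize(t['pixels'][230:370,160:335],(400,320),interpolation=2)[...,::-1]]))
E
```

```text
7.9667 [383.6 274.4 243.5] [[-0.058, 0.998, -0.0], [0.998, 0.058, -0.001], [-0.001, -0.0, -1.0]] [ 0.2 -0.6 -4.5]
mat vis 10444 (array([365.1, 351. ]), array([186.3,  95.1]), 2.9) [[273.8, 302.7, 4.8], [381.7, 336.1, 8.0], [457.8, 381.7, 11.3]]
tray 414 (array([374. , 258.9]), array([ 81.5, 162.6]), 59.8) [379.26040231 247.53426065 225.24152646]
```

View pics/w3.png

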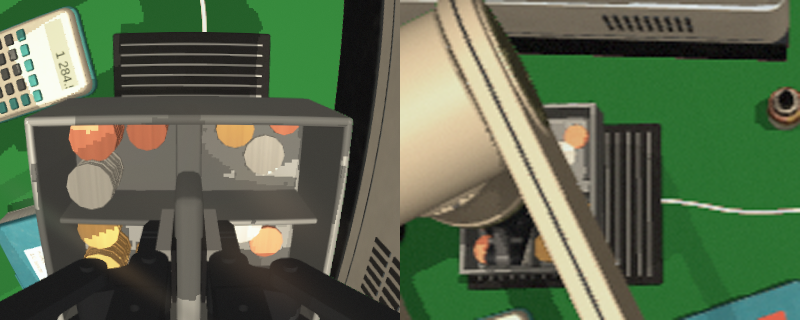

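The wrist crop shows the mat (columns 113–268) centred under the plate at column 190. The tray is level and aligned with the mat, so I'll lower it.

Request:
arm_command(
  targets="0 0 -10 0 0 0 1;0 0 -28 0 0 0 1;0 0 -48 0 0 0 1;0 0 -68 0 0 0 1;0 0 -88 0 0 0 1;0 0 -106 0 0 0 1;0 0 -122 0 0 0 1;0 0 -135 0 0 0 1;0 0 -145 0 0 0 1;0 0 -151 0 0 0 1;0 0 -154 0 0 0 1;0 0 -154 0 0 0 1",
)

```text
time: 9.07
ee_pos: [383.4, 274.8, 89.3]
ee_rot: [[-0.058, 0.998, -0.001], [0.998, 0.058, -0.0], [-0.0, -0.001, -1.0]]
force: [0.3, -0.4, -4.4]
gripper_width: 8.7
grasp_force: 88.7
```

Request:
arm_command(
  targets="0 0 -1 0 0 0 1;0 0 -2 0 0 0 1;0 0 -3 0 0 0 1;0 0 -4 0 0 0 1;0 0 -4 0 0 0 1;0 0 -4 0 0 0 1",
)

```text
time: 9.57
ee_pos: [383.6, 275.1, 85.9]
ee_rot: [[-0.058, 0.998, 0.0], [0.998, 0.058, 0.0], [0.0, 0.0, -1.0]]
force: [0.9, 0.1, -4.2]
gripper_width: 8.6
grasp_force: 88.8
```

Request:
arm_command(
  targets="0 0 -0.5 0 0 0 1;0 0 -1 0 0 0 1;0 0 -1.5 0 0 0 1;0 0 -2 0 0 0 1;0 0 -2 0 0 0 1;0 0 -2 0 0 0 1",
)

```text
time: 10.07
ee_pos: [383.5, 275.1, 83.7]
ee_rot: [[-0.058, 0.998, -0.0], [0.998, 0.058, -0.0], [-0.0, -0.0, -1.0]]
force: [0.1, -0.4, -4.9]
gripper_width: 8.7
grasp_force: 88.8
```

Request:
arm_command(
  targets="0 0 -0.4 0 0 0 1;0 0 -0.8 0 0 0 1;0 0 -1.2 0 0 0 1;0 0 -1.2 0 0 0 1;0 0 -1.2 0 0 0 1",
)

```text
time: 10.48
ee_pos: [383.6, 275.1, 82.6]
ee_rot: [[-0.058, 0.998, -0.0], [0.998, 0.058, 0.0], [0.0, -0.0, -1.0]]
force: [-0.3, 0.0, -4.2]
gripper_width: 8.4
grasp_force: 88.9
```

Request:
arm_command(
  targets="0 0 -0.4 0 0 0 1;0 0 -0.8 0 0 0 1;0 0 -1.2 0 0 0 1;0 0 -1.2 0 0 0 1;0 0 -1.2 0 0 0 1",
)

```text
time: 10.9
ee_pos: [383.5, 275.1, 82.4]
ee_rot: [[-0.058, 0.998, -0.0], [0.998, 0.058, -0.0], [-0.0, -0.0, -1.0]]
force: [-6.9, -4.3, 9.6]
gripper_width: 8.8
grasp_force: 91.0
```

Request:
arm_command(
  targets="0 0 0.4 0 0 0 0.9;0 0 0.4 0 0 0 0.4;0 0 0.4 0 0 0 0.4;0 0 0.4 0 0 0 0.4;0 0 0.4 0 0 0 0.4;0 0 0.4 0 0 0 0.4",
  squeeze=20,
)

```text
time: 11.4
ee_pos: [383.7, 275.2, 81.9]
ee_rot: [[-0.058, 0.998, 0.0], [0.998, 0.058, 0.0], [0.0, 0.0, -1.0]]
force: [0.0, -0.4, 1.3]
gripper_width: 51.4
grasp_force: 0.0
```

Request:
arm_command(
  targets="0 0 10 0 0 0 0.4;0 0 40 0 0 0 0.4;0 0 80 0 0 0 0.4;0 0 120 0 0 0 0.4;0 0 160 0 0 0 0.4;0 0 200 0 0 0 0.4;0 0 220 0 0 0 0.4;0 0 220 0 0 0 0.4",
)

```text
time: 12.07
ee_pos: [385.6, 276.3, 309.4]
ee_rot: [[-0.058, 0.998, 0.01], [0.998, 0.058, 0.005], [0.005, 0.01, -1.0]]
force: [0.3, 0.3, 0.5]
gripper_width: 51.5
grasp_force: 0.0
```

```bash
python3 - <<'E'
from h import *;from workcell import manip,get_image;import pickle
o=manip.get_obs();w=get_image('wrist');t=get_image('top');s=get_image('scene');pickle.dump((o,w,t,s),open('w4.pkl','wb'))
print(o['time'],o['ee_pos'].round(1),o['force'].round(1))
W=wcloud(o,w);hsv=cv2.cvtColor(w['pixels'],cv2.COLOR_RGB2HSV);v=hsv[...,2]
r=(W[...,0]<480)&(W[...,0]>290)&(W[...,1]>160)&(W[...,1]<400)
a=W[r&(W[...,2]>61)&(W[...,2]<72)];print('tray',rect(a[:,:2]),np.percentile(a,[1,50,99],axis=0).round(1).tolist())
for i in range(2):
    c=np.median(a[:,i]);print([np.median(a[(a[:,i]-c)*sg>45,2]).round(1) for sg in(-1,1)])
cv2.imwrite('pics/w4.png',np.hstack([w['pixels'][80:480,100:560,::-1][:320,:400],cv2.resize(t['pixels'][230:370,160:335],(400,320),interpolation=2)[...,::-1]]))
E
```

```text
12.0667 [385.6 276.3 309.4] [0.3 0.3 0.5]
tray (array([384.9, 273.5]), array([130.8, 103.9]), 3.2) [[318.9, 219.7, 61.3], [384.6, 285.7, 65.5], [450.7, 327.4, 67.6]]
[np.float64(65.5), np.float64(65.6)]
[np.float64(65.6), np.float64(nan)]
  return _methods._mean(a, axis=axis, dtype=dtype,
  ret = ret.dtype.type(ret / rcount)
```

View pics/w4.png

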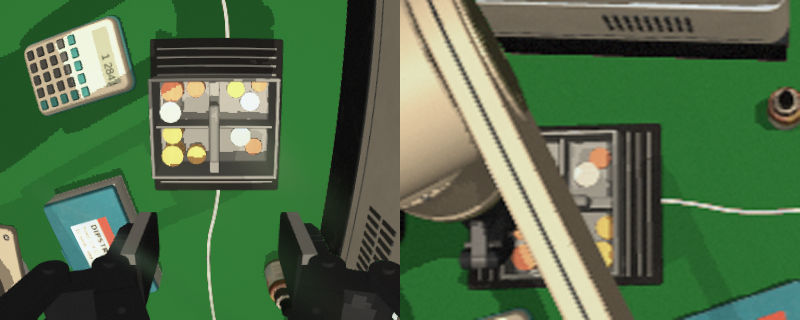

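The tray sits flat and centred on the mat, with its centre at (385,273.5) against the mat's (383.6,275), yaw 3.2°. Next is the lid. I'll check the space behind it and compute a push arc.

```bash
python3 - <<'E'
from h import *;import h,pickle
o,w,t,s=pickle.load(open('w4.pkl','rb'));h.C0=C=C0+2.5*EX
for n,im in(('top',t),('scene',s)):
    B=tobox(cloud(im));k=(abs(B[...,0])<130)&(B[...,1]<-106)&(B[...,1]>-260)&(B[...,2]>20)
    q=B[k];print(n,len(q), np.percentile(q,[0,50,100],axis=0).round().tolist() if len(q) else '')
    k=(abs(B[...,0])<130)&(B[...,1]<-150)&(B[...,2]>120);print(' far',k.sum(),[np.nanmax(B[...,i][k]).round() for i in range(3)] if k.sum() else '')
    L=(abs(B[...,0])<70)&(B[...,1]<-66)&(B[...,1]>-110)&(B[...,2]>150);a=np.degrees(np.arctan2(B[...,2][L]-96,B[...,1][L]+63));print(' lid',np.percentile(a,[5,50,95]).round(1))
R,_=tool(-20,0);p0=np.array([383.5,275,301.3]);R0,_=tool(2.8,0)
def P(th,rho=112,d=0):
    a=np.radians(th);y=-63+rho*np.cos(a)-(4+d)*np.sin(a)-11;z=96+rho*np.sin(a)+(4+d)*np.cos(a)+25;return C+y*EY+z*EZ
print('via',row(p0,R0,np.array([400,-50,310.]),R))
s0=P(118);hov=s0.copy();hov[2]=310;print('hover from via',(hov-[400,-50,310]).round(1)); print('down',(s0-hov).round(1))
for th in range(118,-1,-6): print(th,(P(th)-s0).round(1),P(th).round(1))
print(0,(P(0)-s0).round(1))
E
```

```text
top 27 [[-73.0, -107.0, 209.0], [6.0, -106.0, 215.0], [76.0, -106.0, 217.0]]
 far 0 
 lid [102.2 108.6 110.7]
scene 58 [[-78.0, -108.0, 213.0], [3.0, -107.0, 217.0], [75.0, -106.0, 222.0]]
 far 0 
 lid [102.2 108.7 113.5]
via (array([  16.5, -325. ,    8.7]), array([ 0.    ,  0.    , -0.3979]))
hover from via [ 124.8 -167.6    0. ]
down [  0.   0. -92.]
118 [0. 0. 0.] [ 524.8 -217.6  218. ]
112 [3.6 9.8 5.3] [ 528.4 -207.8  223.3]
106 [ 7.3 20.1  9.5] [ 532.2 -197.5  227.6]
100 [11.2 30.8 12.6] [ 536.  -186.9  230.6]
94 [15.2 41.6 14.4] [ 540.  -176.   232.4]
88 [19.2 52.6 15.1] [ 544.  -165.   233.1]
82 [23.2 63.7 14.5] [ 548.  -154.   232.5]
76 [27.1 74.5 12.6] [ 552.  -143.1  230.6]
70 [31.  85.2  9.6] [ 555.9 -132.4  227.6]
64 [34.8 95.5  5.4] [ 559.6 -122.1  223.4]
58 [3.830e+01 1.053e+02 1.000e-01] [ 563.2 -112.3  218.1]
52 [ 41.7 114.6  -6.3] [ 566.5 -103.1  211.7]
46 [ 44.8 123.1 -13.7] [569.7 -94.5 204.3]
40 [ 47.7 130.9 -22. ] [572.5 -86.7 196.1]
34 [ 50.2 137.9 -31.1] [575.  -79.7 186.9]
28 [ 52.4 143.9 -40.9] [577.2 -73.7 177.1]
22 [ 54.2 148.9 -51.3] [579.  -68.7 166.7]
16 [ 55.6 152.9 -62.3] [580.5 -64.8 155.7]
10 [ 56.7 155.7 -73.6] [581.5 -61.9 144.4]
4 [ 57.3 157.5 -85.2] [582.2 -60.2 132.8]
0 [ 57.5 158.  -93. ]
```

Request:
arm_command(
  targets="5 -30 8.7 0 0 -0.05 1;7 -65 8.7 0 0 -0.12 1;9 -100 8.7 0 0 -0.2 1;11 -135 8.7 0 0 -0.28 1;12 -170 8.7 0 0 -0.35 1;13 -205 8.7 0 0 -0.3979 1;14 -240 8.7 0 0 -0.3979 1;15 -275 8.7 0 0 -0.3979 1;16.5 -305 8.7 0 0 -0.3979 1;16.5 -325 8.7 0 0 -0.3979 1",
  squeeze=30,
)

```text
time: 13.05
ee_pos: [399.0, -52.3, 308.4]
ee_rot: [[0.335, 0.942, -0.003], [0.942, -0.335, 0.0], [-0.001, -0.003, -1.0]]
force: [0.2, 1.0, -0.0]
gripper_width: 0.0
grasp_force: 0.0
```

Request:
arm_command(
  targets="20 -27 0 0 0 0 1;42 -56 0 0 0 0 1;64 -86 0 0 0 0 1;86 -116 0 0 0 0 1;106 -143 0 0 0 0 1;120 -161 0 0 0 0 1;124.8 -167.6 0 0 0 0 1;124.8 -167.6 -10 0 0 0 1;124.8 -167.6 -35 0 0 0 1;124.8 -167.6 -65 0 0 0 1;124.8 -167.6 -88 0 0 0 1;124.8 -167.6 -92 0 0 0 1",
)

```text
time: 14.05
ee_pos: [521.3, -214.6, 211.7]
ee_rot: [[0.333, 0.943, -0.009], [0.943, -0.333, 0.005], [0.002, -0.01, -1.0]]
force: [-0.4, 0.1, -0.8]
gripper_width: 0.3
grasp_force: 0.0
```

Request:
arm_command(
  targets="0 0 0 0 0 0 1;3.6 9.8 5.3 0 0 0 1;7.3 20.1 9.5 0 0 0 1;11.2 30.8 12.6 0 0 0 1;11.2 30.8 12.6 0 0 0 1",
)

```text
time: 14.47
ee_pos: [538.0, -184.7, 234.1]
ee_rot: [[0.332, 0.943, 0.004], [0.943, -0.332, -0.001], [0.001, 0.004, -1.0]]
force: [-0.6, 0.6, -0.1]
gripper_width: -0.1
grasp_force: 0.0
```

Request:
arm_command(
  targets="4 10.8 1.8 0 0 0 1;8 21.8 2.5 0 0 0 1;12 32.9 1.9 0 0 0 1;15.9 43.7 0 0 0 0 1;19.8 54.4 -3 0 0 0 1;23.6 64.7 -7.2 0 0 0 1;27.1 74.5 -12.5 0 0 0 1;30.5 83.8 -18.9 0 0 0 1",
)

```text
time: 15.13
ee_pos: [566.9, -101.6, 211.5]
ee_rot: [[0.333, 0.943, -0.0], [0.943, -0.333, 0.0], [0.0, -0.0, -1.0]]
force: [0.3, -1.0, 1.6]
gripper_width: 0.2
grasp_force: 0.8
```

```bash
python3 - <<'E'
from h import *;from workcell import manip,get_image
s=get_image('scene');t=get_image('top')
cv2.imwrite('pics/l1.png',np.hstack([cv2.resize(s['pixels'][180:325,330:511],(400,320),interpolation=2)[...,::-1],cv2.resize(t['pixels'][170:300,350:512],(400,320),interpolation=2)[...,::-1]]))
E
```

```text
(no output)
```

View pics/l1.png

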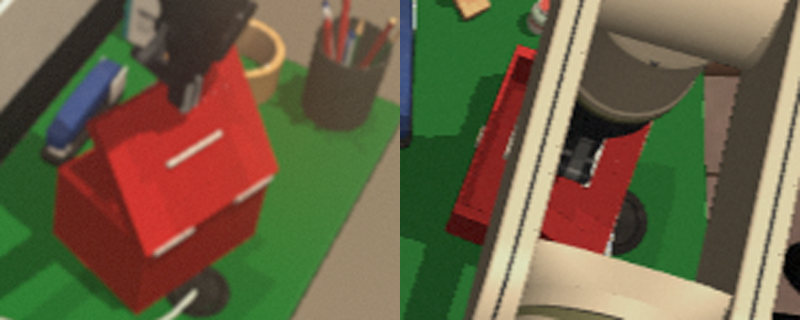

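The left view shows the lid about half shut, with the fingertips at (185,100) on its outer face, clear of the wire handle at (195,150). I'll keep pushing.

Request:
arm_command(
  targets="3.1 8.5 -7.4 0 0 0 1;6 16.3 -15.7 0 0 0 1;8.5 23.3 -24.8 0 0 0 1;10.7 29.3 -34.6 0 0 0 1;12.5 34.3 -45 0 0 0 1;13.9 38.3 -56 0 0 0 1;15 41.1 -67.3 0 0 0 1;15.3 42 -73 0 0 0 1;15.6 42.9 -78.9 0 0 0 1;15.7 43.2 -82 0 0 0 1;15.7 43.2 -82 0 0 0 1",
)

```text
time: 16.15
ee_pos: [581.7, -59.8, 129.1]
ee_rot: [[0.334, 0.943, -0.002], [0.943, -0.334, 0.0], [-0.0, -0.002, -1.0]]
force: [0.6, 0.5, 0.1]
gripper_width: 0.1
grasp_force: 0.0
```

Request:
arm_command(
  targets="0.1 0.2 -1 0 0 0 1;0.1 0.2 -2 0 0 0 1;0.1 0.2 -3 0 0 0 1;0.1 0.2 -4 0 0 0 1;0.1 0.2 -4 0 0 0 1",
)

```text
time: 16.57
ee_pos: [582.6, -59.6, 126.4]
ee_rot: [[0.334, 0.943, 0.001], [0.943, -0.334, -0.0], [0.0, 0.001, -1.0]]
force: [-0.0, -1.2, 0.4]
gripper_width: -0.0
grasp_force: 0.3
```

Request:
arm_command(
  targets="0 0 -0.5 0 0 0 1;0 0 -1 0 0 0 1;0 0 -1.5 0 0 0 1;0 0 -2 0 0 0 1;0 0 -2 0 0 0 1",
)

```text
time: 16.98
ee_pos: [582.6, -59.6, 125.0]
ee_rot: [[0.333, 0.943, 0.001], [0.943, -0.333, -0.0], [-0.0, 0.001, -1.0]]
force: [-3.0, 0.1, 6.4]
gripper_width: 0.3
grasp_force: 3.1
```

Request:
arm_command(
  targets="0 0 -0.4 0 0 0 1;0 0 -0.8 0 0 0 1;0 0 -0.8 0 0 0 1;0 0 -0.8 0 0 0 1",
)

```text
time: 17.32
ee_pos: [582.7, -59.6, 125.0]
ee_rot: [[0.333, 0.943, 0.001], [0.943, -0.333, -0.0], [-0.0, 0.001, -1.0]]
force: [-5.7, 0.9, 12.0]
gripper_width: 0.0
grasp_force: 5.8
```

The lid is on a hard stop (12 N, no further travel). I'll retreat and check.

Request:
arm_command(
  targets="0 0 3 0 0 0 1;0 0 15 0 0 0 1;0 0 45 0 0 0 1;0 0 85 0 0 0 1;0 0 125 0 0 0 1;0 0 160 0 0 0 1;-30 0 180 0 0 0 1;-70 0 180 0 0 0 1;-110 0 180 0 0 0 1;-150 0 180 0 0 0 1;-180 0 180 0 0 0 1;-180 0 180 0 0 0 1",
)

```text
time: 18.32
ee_pos: [398.4, -59.2, 304.1]
ee_rot: [[0.334, 0.943, -0.0], [0.943, -0.334, -0.001], [-0.0, 0.0, -1.0]]
force: [0.1, -0.7, 0.4]
gripper_width: 0.1
grasp_force: 0.0
```

```bash
python3 - <<'E'
from h import *;import h;from workcell import manip,get_image
h.C0=C0+2.5*EX
s=get_image('scene');t=get_image('top');print(manip.get_obs()['time'])
cv2.imwrite('pics/f.png',np.hstack([s['pixels'][140:440,110:510,::-1],t['pixels'][100:400,160:560,::-1]]))
for im in(s,t):
    W=cloud(im);B=tobox(W);hsv=cv2.cvtColor(im['pixels'],cv2.COLOR_RGB2HSV);red=((hsv[...,0]<8)|(hsv[...,0]>172))&(hsv[...,1]>140)
    k=red&(abs(B[...,0])<72)&(B[...,1]>-55)&(B[...,1]<58)&(B[...,2]>85);q=B[k];print(len(q),'lid z med',np.median(q[:,2]).round(1))
    if len(q)>50: f=np.linalg.lstsq(np.c_[q[:,:2],np.ones(len(q))],q[:,2],rcond=None)[0];print('slope',f.round(4))
    a=W[(W[...,2]>61)&(W[...,2]<72)&(W[...,0]<480)&(W[...,0]>290)&(W[...,1]>180)&(W[...,1]<370)];print('tray',rect(a[:,:2]),len(a))
W=cloud(t)
for nm,(u0,v0,u1,v1) in {'bottle':(316,262,342,292),'stap':(338,162,358,234),'vial':(398,164,418,188)}.items():
    q=W[v0:v1,u0:u1].reshape(-1,3);q=q[q[:,2]>12];print(nm,np.median(q,0).round() if len(q) else None)
E
```

```text
18.4167
2859 lid z med 101.1
slope [-3.000000e-04  1.000000e-03  1.010964e+02]
tray (array([383.8, 272.5]), array([134.9, 109.8]), 3.7) 644
1822 lid z med 99.6
slope [-3.10000e-03 -7.30000e-03  9.97927e+01]
tray (array([381.7, 273.5]), array([130.1, 104.3]), 2.6) 474
bottle [471.  74.  63.]
stap [653.  35.  47.]
vial [704. -94.  39.]
```

View pics/f.png

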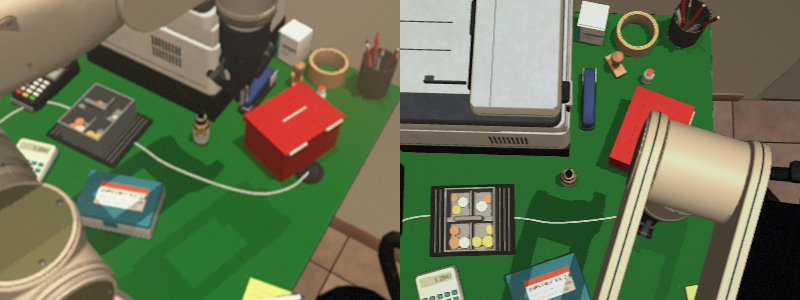

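The pictures show the lid flat and shut at (293,130) in the left view, about 100 mm high with no slope. The tray is centred on the mat at (472,220) in the right view, and the bottle, stapler and vial have not moved. I'll hand it in.

```bash
python3 -c "
from workcell import workorder;print(workorder.close_job())"
```

```text
the job is handed in; nothing more can be done
None
```

The job is handed in: the coin tray is flat in the middle of the counting mat (within about 2 mm), the cash box lid is fully shut with the carton left inside, and the bottle, stapler and vial have not moved; it took 18.4 s of the 61 s allowed.

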